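# Square the shims and hold the magazine's spring follower at its mark

## Robot

A 7-joint arm with a two-finger parallel gripper is mounted at the origin on a cart in front of the work surface, level with it; the furniture and walls round the work are solid. World frame = base frame: x ahead of the robot, y to its left, z up, the work surface at z = 0. Lengths are in m, angles in rad, forces in N, time in s.
With the tool pointing down it reaches from about 0.425 to 0.925 m from the base axis. Payload 6.8 kg.
Tool frame: the origin (TCP) lies on the centre line of the jaws, within the pads' length; the fingertips stand 25 mm ahead of it and the grasp point (between the pads) lies 6 mm ahead of it; z points along the fingers, y is the line along which they close (so a half turn about z gives the same grasp; the last joint's range is limited). The gripper opens to 85 mm and grips with 20 to 120 N. Pads are 22 mm wide; open, the fingers measure 114 mm over their backs; the gripper's body (76 mm by 85 mm) begins 54 mm behind the grasp point. The pads swing forward as they close: fully open they stand 13 mm farther back than shut.
Start: joints at [1.09, 0.477, 0.022, 1.555, -0.011, 1.109, -0.083], TCP at [0.246, -0.629, 0.256] pointing down, gripper open.
Joint ranges: [-2.96, 2.96], [-0.34, 2.1], [-1.41, 1.46], [0.24, 2.44], [-1.37, 4.51], [0.17, 1.92], [-2.96, 2.96]. Speed limits (rad/s): [2.39, 2.39, 3.14, 3.14, 3.14, 3.14, 3.14].

## Interface

Orientations are given as a rotation vector (axis times angle).
In Python, from bench import telemetry, grab_frame, job gives the robot as it stands.
- The arm moves only by the tool apply_moves, never from a script. Its argument "rows" is a list of rows, each a list of 2 entries, a list of its own where there are three numbers: the shift along the tool's x, y, z each as a share of 250 mm, from -1 to 1, then the turn, a rotation vector about the tool's x, y, z each as a share of pi rad, from -1 to 1. A call has 1 to 10 rows; each row is the pose to reach, as a shift and turn from the pose commanded when the call began, along the tool's axes at that moment, turning the shorter way round; what a row does not reach only later rows make up. A row lasts 1/8 s, in which the tool goes at most 62.5 mm and 10.7 degrees, less where a joint would pass 70% of its speed; a pose out of reach is approached as far as the arm can. A call with a number of a shift or a turn outside -1 to 1 is refused whole. A call with a gripper value outside its range is refused whole. "jaw" is the gripper's target within -1 to 1 (fully open at 1, half-way at 0, shut at -1), set as the call begins (left out, the last holds). The fingers move at their own pace and stop on an object; "newtons" is the grip in N (left out, the last holds). Time passes only in rows, so rows that repeat a pose let the fingers close. It gives the time, the measured TCP pose, the force, the opening and the grip force at its end, in the units of the state.
- telemetry.get_obs(): the state, without advancing time (a new reading comes with each control period).
- grab_frame(name): name is "side" or "top"; returns a dict with "frame" (384x512x3 uint8, red, green, blue), "vertical_fov" (degrees; the focal length in pixels is half the picture's height over the tangent of half this angle, whatever the lens; pixels are square), "cx", "cy" (the principal point, pixels), "k1" (the pictures are not rectified: a ray, as slopes to the right and down, at radius r is drawn at 1 + k1 r^2 times it, then the intrinsics apply), "origin" and "attitude" of the camera in the world. Camera axes: x right, y up, looking along -z (the intrinsics and any distortion apply to the point x, -y, -z); pixel columns grow to the right and rows downward; lengths in m; the calibration is good to about 2 mm. A picture is of the moment at which its call begins. There is no depth.
- job.hand_in(): hands the job in; it is judged then, once.
The state is a dict: "clock": time; "joints": joint angles; "qvel": joint speeds; "tau": joint torques, N m; "tcp_pos": TCP position; "orientation": TCP orientation; "contact_force": force on the tool from outside, world axes, zero at the start; "moment": the same for the moment, N m; "grip_width": finger opening in m; "gripper_force": force on a finger pad.
Only numpy, scipy, OpenCV 4.12 (cv2) and the standard library are available. Lean on these libraries where they do the work, as an engineer would, in place of code of your own. Each camera call takes 0.05 s, during which the arm holds its last target. There are 200 camera calls.

## Task

Get the shim magazine ready for reloading: first tap the staggered stack of four shim plates square between the guides of the dark steel tray, so that the ends of all four lie flush against its end fence, still stacked. Then take the knob of the magazine's spring follower, pull it until its pointer stands opposite the tip of the mark clip, and keep it there: finish while still holding the knob steady at the mark, so that a colleague can drop the stack in. Leave the other things on the counter where they are.

Things in the scene. Friction and masses are not known exactly. Their poses are not given: they have to be found in the camera images.
- tray: dark steel tray, fixed, left or right of the magazine. Origin on the counter. Base 5 mm thick, x -77..58, y -42..42 mm. End fence 42 mm high at +x (inner face x = 50 mm); side guides of that height at y = +/-32 mm (inner), from x = -20 on; -x side open. Rest block x -22..50, top z = 16 mm, carries the stack (z 16 to 36). Squared plates are centred on x = 10, y = 0 and overhang the block 8 mm, so tips at z 8 to 12 mm push every edge.
- plate_0: the bottom of the four equal aluminium shim plates, loose, smooth (friction on one another and the tray about 0.2), 80 mm (its x) by 60 mm (its y) by 5 mm, about 65 g; origin at the centre of its underside. At the start it lies between the side guides, 6 to 25 mm off the end fence.
- plate_1: the second of the four equal aluminium shim plates, loose, smooth (friction on one another and the tray about 0.2), 80 mm (its x) by 60 mm (its y) by 5 mm, about 65 g; origin at the centre of its underside. At the start it lies between the side guides, 6 to 25 mm off the end fence.
- plate_2: the third of the four equal aluminium shim plates, loose, smooth (friction on one another and the tray about 0.2), 80 mm (its x) by 60 mm (its y) by 5 mm, about 65 g; origin at the centre of its underside. At the start it lies between the side guides, 6 to 25 mm off the end fence.
- plate_3: the top of the four equal aluminium shim plates, loose, smooth (friction on one another and the tray about 0.2), 80 mm (its x) by 60 mm (its y) by 5 mm, about 65 g; origin at the centre of its underside. At the start it lies between the side guides, 6 to 25 mm off the end fence.
- magazine: grey shim magazine (empty), fixed. Origin on the counter, midway between the rails, z up. Base 260 mm (x) by 115 mm (y -45..+70) by 6 mm, two aluminium rails at y = +/-37 mm up to z = 31 mm, an end stop 46 mm high at x = +126 mm. The black spring follower runs between the rails and is pulled toward -x.
- follower (a joint): travel of the spring follower in m: 0 = at rest near the end stop, grows as it is pulled along the magazine's -x, ends at 0.135. A spring always pulls it back: about 3 N at 0 plus 50 N/m (6 to 8.5 N at the mark); let go, it returns to 0.
- knob (a point): middle of the grip of the follower's upright round black knob, at z = 64 mm: diameter 22 mm from z = 39 to 81 mm, top at 84 mm, standing on the follower (front plate up to z = 47 mm, 22 to 28 mm to the +x side of the knob axis; carriage up to 30 mm, collar under the knob up to 39 mm). Magazine axes.
- pointer (a point): tip of the small steel pointer arm on the follower, on the +y side, 46 mm beside the knob axis and at the same place along the slide; moves with the follower. Magazine axes.
- mark_clip: steel mark clip, fixed on the base beside the +y rail of the magazine, its tip pointing at the rail; 24 mm wide, 30 mm high. Origin under its tip (6 mm above the counter); axes parallel to the magazine's. The pointer is at the mark when it stands opposite this tip (x of the pointer in this frame = 0), after 60 to 110 mm of pull.
- bearing: bystander: ball bearing lying flat, 62 mm across, 16 mm high; origin at the centre of its underside
- oil_filter: bystander: upright oil filter, 69 mm across, 94 mm high; origin at the centre of its underside
- tape_measure: bystander: pocket tape measure, 34x80x60 mm; origin at the centre of its underside
There are look-alikes about, which are no part of the job. Leave any blue or red look-alike of the plate_3 alone. Several things look just like the tray: the one meant starts farthest from the robot's base.

How it is judged:
On the way:
1. all four plates squared against the end fence, still stacked (x of plate_0 in the frame of tray between 0.007 and 0.013 m and y of plate_0 in the frame of tray between -0.004 and 0.004 m and angle between the x axis of each of plate_0, plate_1, plate_2, plate_3 and the x axis of tray, either way round below 0.05 rad and z of plate_0 in the frame of tray between 0.014 and 0.018 m and x of plate_1 in the frame of tray between 0.007 and 0.013 m and y of plate_1 in the frame of tray between -0.004 and 0.004 m and z of plate_1 in the frame of tray between 0.019 and 0.023 m and x of plate_2 in the frame of tray between 0.007 and 0.013 m and y of plate_2 in the frame of tray between -0.004 and 0.004 m and z of plate_2 in the frame of tray between 0.024 and 0.028 m and x of plate_3 in the frame of tray between 0.007 and 0.013 m and y of plate_3 in the frame of tray between -0.004 and 0.004 m and z of plate_3 in the frame of tray between 0.029 and 0.033 m), for 0.2 s.
At the end, for the whole second after the job is handed in: every plate lies stacked in order in the tray between the guides, within 3 mm of flush with the end fence and within 0.05 rad of square; the follower's pointer is within 5 mm of the mark clip's tip, steady, held there against its spring by the fingers alone (all of step 1 and x of pointer in the frame of mark_clip between -0.005 and 0.005 m and contact force between the fingers and follower above 2 N and velocity of joint follower between -0.01 and 0.01 m/s and linear speed of each of plate_0, plate_1, plate_2, plate_3 below 0.02 m/s and contact force between each of bearing, oil_filter, tape_measure, plate_0, plate_1, plate_2, plate_3 and follower below 0.2 N); the arm keeps its last pose, push and grip.
It fails at once if the bearing is moved more than 20 mm (distance of bearing from where it was at the start of the episode above 0.02 m).
It fails at once if the oil filter is moved more than 20 mm (distance of oil_filter from where it was at the start of the episode above 0.02 m).
It fails at once if the tape measure is moved more than 20 mm (distance of tape_measure from where it was at the start of the episode above 0.02 m).
It also fails if it takes over 48 s, if anything falls off the work surface, if the arm or the gripper's body presses on something with over 40 N, if the wrist force passes 120 N, or if a joint passes its speed limit or range.

## Working session

There is one attempt and no reset: what is moved stays moved. The work goes in short steps, Python scripts to look and compute and a tool call to move; the robot and the scene stay as the last step left them, time stands still between calls to the robot, and variables do not carry over. Pictures are saved under pics/ and viewed, at most 10 in all, crops included, and the job is handed in when it is done.

Besides the shell and the picture viewer there is one more tool, called after ">>>" by a JSON object that holds its "fn" and its "kwargs". apply_moves: Moves the arm, as the interface text tells. Its arguments: {"type":"object","properties":{"rows":{"type":"array"},"jaw":{"type":"number"},"newtons":{"type":"number"}},"required":["rows"]}

```bash
mkdir -p pics; cat > h.py <<'E'
import numpy as np, cv2
from scipy.spatial.transform import Rotation as R
from bench import telemetry, grab_frame, job
def K(f):
    F=f["frame"].shape[0]/2/np.tan(np.radians(f["vertical_fov"])/2)
    return np.array([[F,0,f["cx"]],[0,F,f["cy"]],[0,0,1.]]),np.array([f["k1"],0,0,0.])
def att(f):
    a=np.array(f["attitude"],float)
    return a if a.shape==(3,3) else R.from_rotvec(a).as_matrix()
def ray(f,px,z):
    k,d=K(f); n=cv2.undistortPoints(np.array(px,float).reshape(-1,1,2),k,d).reshape(-1,2)
    v=np.c_[n[:,0],-n[:,1],-np.ones(len(n))]@att(f).T
    o=np.array(f["origin"]); return o+v*((z-o[2])/v[:,2])[:,None]
def proj(f,P):
    k,d=K(f); c=(np.array(P,float).reshape(-1,3)-np.array(f["origin"]))@att(f)
    c=c*[1,-1,-1]; return cv2.projectPoints(c,np.zeros(3),np.zeros(3),k,d)[0].reshape(-1,2)
def save(f,n,crop=None,s=1):
    im=f["frame"][...,::-1]
    if crop: x0,y0,x1,y1=crop; im=im[y0:y1,x0:x1]
    cv2.imwrite("pics/"+n,cv2.resize(im,None,fx=s,fy=s,interpolation=cv2.INTER_CUBIC))
E
python3 - <<'E'
from h import *
for n in("top","side"):
    f=grab_frame(n); save(f,n+"0.png",None,1.5); np.save(n+"0.npy",f,allow_pickle=True)
    print(n,f["origin"],f["attitude"],f["vertical_fov"],f["k1"])
print(telemetry.get_obs())
E
```

```text
top [0.35230549 0.00368407 1.26235203] [ 0.13927031 -0.13013614 -1.55549158] 57.950671083362735 -0.049611605511350874
side [0.20850933 0.9050991  0.70756964] [ 0.22438547 -1.34957937 -2.46765923] 53.483880800210976 -0.014084554405038793
{'clock': 0.1, 'joints': array([ 1.08986999,  0.47769978,  0.02234934,  1.55634095, -0.01147543,
        1.10931131, -0.08309948]), 'qvel': array([-6.11518570e-04, -2.12272363e-03, -4.21589260e-05, -1.28189842e-03,
       -2.97113587e-04, -1.86901760e-04, -4.54638252e-06]), 'tau': array([ 4.25949809e-03, -5.97761607e+01,  1.61353592e+00, -2.81955117e+01,
        1.29097741e-02,  4.97477435e-03,  2.37324571e-05]), 'tcp_pos': array([ 0.24567225, -0.62817873,  0.2554398 ]), 'orientation': array([-3.08561505e+00, -5.81996941e-01,  6.93278896e-04]), 'contact_force': array([0.48740005, 0.54616209, 0.59421426]), 'moment': array([ 0.09390397,  0.03169169, -0.02131329]), 'gripper_force': 0.0, 'grip_width': 0.0852047137985862}
```

View pics/top0.png

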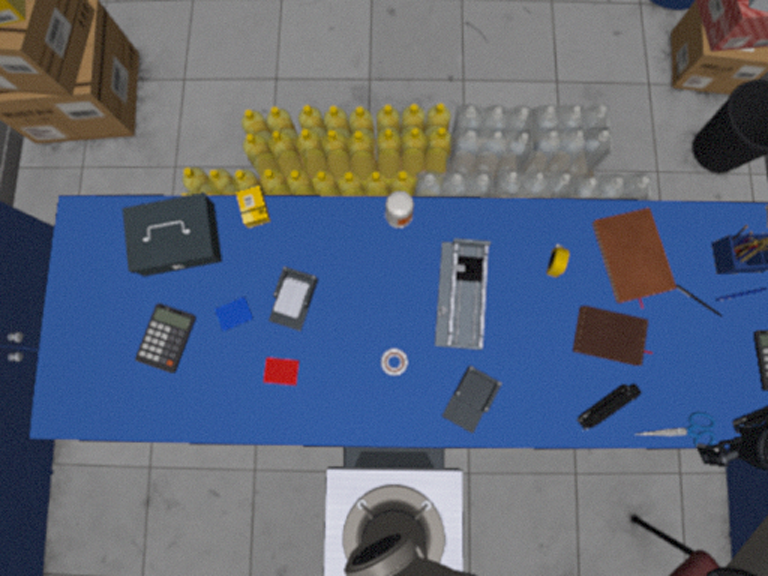

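View pics/side0.png

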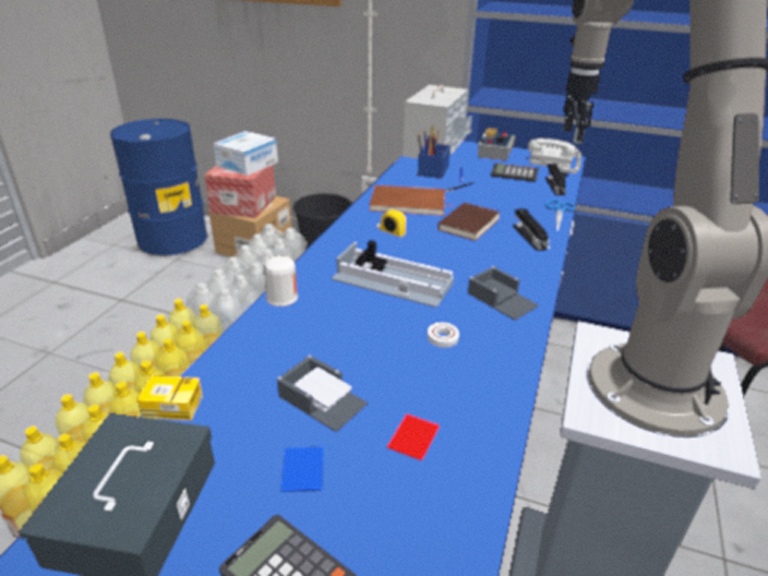

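The top view (at 1.5x) shows two trays: the one holding plates at (295,298) and an empty one at (472,398). The plate-holding tray is farther from the base at (395,530), so it fits. The magazine is at (463,293), with the knob and end stop at its far end. I'll confirm this in an enlarged crop.

```bash
python3 - <<'E'
from h import *
f=np.load("top0.npy",allow_pickle=True).item()
a=f["frame"][...,::-1]
A=cv2.resize(a[174:224,176:216],None,fx=9.6,fy=9.6,interpolation=cv2.INTER_CUBIC)
B=cv2.resize(a[154:238,282:334],None,fx=7,fy=7,interpolation=cv2.INTER_CUBIC)
c=np.zeros((600,800,3),np.uint8); c[:A.shape[0],:A.shape[1]]=A; c[:B.shape[0],400:400+B.shape[1]]=B
cv2.imwrite("pics/crop1.png",c)
for p,z in(((295,298),0.03),((472,398),.0),((463,293),.02),((469,268),.08)): print(ray(f,[(p[0]/1.5,p[1]/1.5)],z))
E
```

```text
[[0.54712005 0.24101375 0.03      ]]
[[ 0.31499438 -0.1856385   0.        ]]
[[ 0.56536769 -0.16422632  0.02      ]]
[[ 0.61423585 -0.17084222  0.08      ]]
```

View pics/crop1.png

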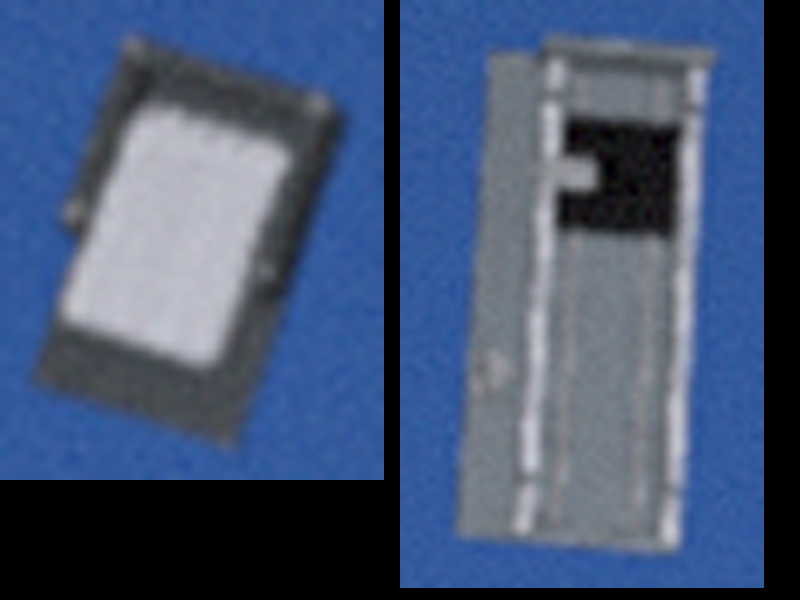

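```bash
cat >> h.py <<'E'
def fit(obj,w):
    obj=np.array(obj);w=np.array(w)[:,:2];o=obj-obj.mean(0);p=w-w.mean(0)
    a=np.arctan2((o[:,0]*p[:,1]-o[:,1]*p[:,0]).sum(),(o*p).sum())
    Rm=np.array([[np.cos(a),-np.sin(a)],[np.sin(a),np.cos(a)]]); t=w.mean(0)-Rm@obj.mean(0)
    return a,t,Rm,(w-(obj@Rm.T+t))*1e3
E
python3 - <<'E'
from h import *
f=np.load("top0.npy",allow_pickle=True).item()
A=lambda x,y:((x+.5)/9.6-.5+176,(y+.5)/9.6-.5+174)
B=lambda x,y:((x-400+.5)/7-.5+282,(y+.5)/7-.5+154)
w=np.r_[ray(f,[A(35,380),A(235,445)],.005),ray(f,[A(124,36),A(345,98)],.042)]
a,t,Rm,e=fit([(-.077,.042),(-.077,-.042),(.058,.042),(.058,-.042)],w); print("tray",a,t,e)
s=ray(f,[A(62,322),A(208,365),A(292,150),A(150,105)],.036)
print("stack",(s[:,:2]-t)@Rm*1e3)
# plate mask
hsv=cv2.cvtColor(f["frame"],cv2.COLOR_RGB2HSV)
m=((hsv[...,1]<50)&(hsv[...,2]>150)).astype(np.uint8);q=np.zeros_like(m);q[176:222,178:214]=m[176:222,178:214]
c=max(cv2.findContours(q,0,2)[0],key=cv2.contourArea);r=cv2.boxPoints(cv2.minAreaRect(c));print("maskbox",(ray(f,r,.036)[:,:2]-t)@Rm*1e3)
w=ray(f,[B(458,536),B(680,550),B(490,52)],.006)
a,t,Rm,e=fit([(-.13,.07),(-.13,-.045),(.13,.07)],w);print("mag",a,t,e)
for n,p,z in(("clip",B(492,368),.03),("arm",B(580,172),.05),("arm tip",B(553,172),.05),("follower far",B(620,122),.047),("near",B(620,237),.03)):
    v=ray(f,[p],z)[0];print(n,v,(v[:2]-t)@Rm*1e3)
g=np.load("side0.npy",allow_pickle=True).item()
im=g["frame"][...,::-1]
C=cv2.resize(im[155:210,215:310],None,fx=8,fy=8,interpolation=cv2.INTER_CUBIC);cv2.imwrite("pics/crop2.png",C)
E
```

```text
tray -0.2953970298692191 [0.55728168 0.24658101] [[ 0.90496016 -1.37605952]
 [ 1.48543784  1.40177574]
 [-1.93435422  1.97076253]
 [-0.45604378 -1.99647875]]
stack [[-53.41132011  30.45933011]
 [-52.09917822 -27.01336225]
 [ 34.19089026 -30.26811719]
 [ 34.33286244  26.61002391]]
maskbox [[-50.49593364  32.69932643]
 [ 36.02895798  31.27926495]
 [ 32.71534772 -30.11329742]
 [-53.42960633 -28.05314479]]
mag -0.06598882151061307 [ 0.56456378 -0.17523509] [[-0.06210878  0.2238314 ]
 [ 1.43675138  0.31170089]
 [-1.3746426  -0.53553229]]
clip [ 0.52379031 -0.11231638  0.03      ] [-44.83365233  60.09313008]
arm [ 0.62258557 -0.1560153   0.05      ] [56.62813267 23.00397587]
arm tip [ 0.62243248 -0.14219801  0.05      ] [55.56425472 36.7810904 ]
follower far [ 0.64981739 -0.17734494  0.047     ] [85.20718243  3.51644553]
near [ 0.59286052 -0.17894975  0.03      ] [28.48010165 -1.84065671]
```

View pics/crop2.png

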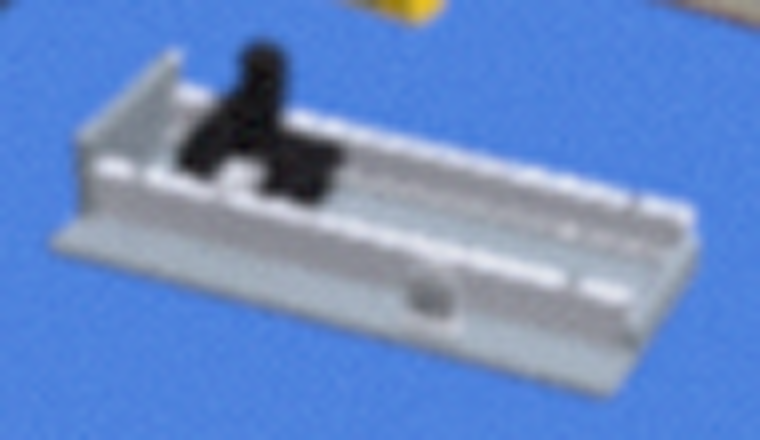

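Crop 2 (side) shows the magazine with the knob top at crop (264,45), the steel pointer at (240,172) and the clip at (432,292). Crop 1 confirms that the stacked plates are in the far tray, with their open ends toward the robot. Next I'll work out the moves.

```bash
cat >> h.py <<'E'
TA,TT=-0.2954,np.array([.5573,.2466]); MA,MT=-0.0660,np.array([.5646,-.1752])
def fr(a,t,x,y): return np.array([np.cos(a)*x-np.sin(a)*y+t[0],np.sin(a)*x+np.cos(a)*y+t[1]])
def rel(start_p,start_R,p,head):
    """shares for going to p, tool down, tool x along head or opposite (nearest)"""
    best=None
    for h in(head,head+np.pi):
        T=np.array([[np.cos(h),np.sin(h),0],[np.sin(h),-np.cos(h),0],[0,0,-1]]).T
        rv=R.from_matrix(start_R.T@T).as_rotvec()
        if best is None or np.linalg.norm(rv)<np.linalg.norm(best[1]): best=(T,rv)
    return (start_R.T@(np.array(p)-start_p)/.25).round(4),(best[1]/np.pi).round(4),best[0]
E
python3 - <<'E'
from h import *
o=telemetry.get_obs();p=o["tcp_pos"];Rm=R.from_rotvec(o["orientation"]).as_matrix();print(Rm.round(3))
way=[((.43,-.46,.256),0),((.55,-.3,.256),0),((.6,-.05,.22),TA),((.55,.19,.18),TA),((*fr(TA,TT,-.074,0),.10),TA)]
for q,h in way:
    s,r,T=rel(p,Rm,q,h);print(q,s,r);p=np.array(q);Rm=T
E
```

```text
[[ 0.931  0.364 -0.001]
 [ 0.364 -0.931  0.001]
 [-0.    -0.002 -1.   ]]
(0.43, -0.46, 0.256) [ 0.9317 -0.3579 -0.0018] [-5.000e-04  1.000e-04  1.187e-01]
(0.55, -0.3, 0.256) [ 0.48 -0.64  0.  ] [0. 0. 0.]
(0.6, -0.05, 0.22) [ 0.2   -1.     0.144] [0.    0.    0.094]
(0.55, 0.19, 0.18) [-0.4708 -0.8602  0.16  ] [0. 0. 0.]
(np.float64(0.4865052530318478), np.float64(0.26814306853062714), 0.1) [-0.334  -0.2251  0.32  ] [0. 0. 0.]
```

>>> {"fn": "apply_moves", "kwargs": {"rows": [[[0.93, -0.36, 0], [0, 0, 0.119]], [[0.93, -0.36, 0], [0, 0, 0.119]], [[0.93, -0.36, 0], [0, 0, 0.119]], [[0.93, -0.36, 0], [0, 0, 0.119]], [[0.93, -0.36, 0], [0, 0, 0.119]], [[0.93, -0.36, 0], [0, 0, 0.119]]], "jaw": -0.3}}

```text
clock: 0.85
tcp_pos: [0.4291, -0.4603, 0.2559]
orientation: [3.142, -0.001, -0.002]
contact_force: [-0.7, -0.4, 0.0]
grip_width: 0.0295
gripper_force: 0.0
```

>>> {"fn": "apply_moves", "kwargs": {"rows": [[[0.48, -0.64, 0], [0, 0, 0]], [[0.48, -0.64, 0], [0, 0, 0]], [[0.48, -0.64, 0], [0, 0, 0]], [[0.48, -0.64, 0], [0, 0, 0]], [[0.48, -0.64, 0], [0, 0, 0]]]}}

```text
clock: 1.48
tcp_pos: [0.5491, -0.3014, 0.256]
orientation: [3.141, -0.003, -0.001]
contact_force: [-0.3, -1.0, -0.2]
grip_width: 0.0297
gripper_force: 0.0
```

>>> {"fn": "apply_moves", "kwargs": {"rows": [[[0.2, -1, 0.14], [0, 0, 0.094]], [[0.2, -1, 0.14], [0, 0, 0.094]], [[0.2, -1, 0.14], [0, 0, 0.094]], [[0.2, -1, 0.14], [0, 0, 0.094]], [[0.2, -1, 0.14], [0, 0, 0.094]], [[0.2, -1, 0.14], [0, 0, 0.094]]]}}

```text
clock: 2.22
tcp_pos: [0.5997, -0.0531, 0.2211]
orientation: [3.105, -0.468, -0.001]
contact_force: [0.3, -0.8, -0.5]
grip_width: 0.0299
gripper_force: 0.0
```

>>> {"fn": "apply_moves", "kwargs": {"rows": [[[-0.47, -0.86, 0.16], [0, 0, 0]], [[-0.47, -0.86, 0.16], [0, 0, 0]], [[-0.47, -0.86, 0.16], [0, 0, 0]], [[-0.47, -0.86, 0.16], [0, 0, 0]], [[-0.47, -0.86, 0.16], [0, 0, 0]], [[-0.47, -0.86, 0.16], [0, 0, 0]]]}}

```text
clock: 2.98
tcp_pos: [0.5517, 0.186, 0.1814]
orientation: [3.104, -0.47, 0.001]
contact_force: [0.3, -0.7, 1.0]
grip_width: 0.0298
gripper_force: 0.0
```

>>> {"fn": "apply_moves", "kwargs": {"rows": [[[-0.334, -0.225, 0], [0, 0, 0]], [[-0.334, -0.225, 0.16], [0, 0, 0]], [[-0.334, -0.225, 0.32], [0, 0, 0]], [[-0.334, -0.225, 0.32], [0, 0, 0]]]}}

```text
clock: 3.48
tcp_pos: [0.4868, 0.2636, 0.0993]
orientation: [3.101, -0.47, -0.005]
contact_force: [-0.1, -0.6, 0.7]
grip_width: 0.03
gripper_force: 0.0
```

```bash
python3 - <<'E'
from h import *
o=telemetry.get_obs();p=o["tcp_pos"];Rm=R.from_rotvec(o["orientation"]).as_matrix();print(o["clock"],p,np.arctan2(Rm[1,0],Rm[0,0]),Rm[2],o["grip_width"],o["contact_force"])
q=p-[*TT,0];c,s=np.cos(TA),np.sin(TA);print("tray",c*q[0]+s*q[1],-s*q[0]+c*q[1])
f=grab_frame("side");uv=proj(f,[p])[0].astype(int);print(uv)
x0,y0=uv[0]-50,uv[1]-25
save(f,"side1.png",(max(x0,0),max(y0,0),x0+100,y0+75),8)
E
```

```text
3.475 [0.4868315  0.26358518 0.0992675 ] -0.3005217538893879 [-0.00236891  0.00553811 -0.99998186] 0.029991845309345434 [-0.13148141 -0.63136483  0.6649727 ]
tray -0.07236097888370072 -0.004265485439641566
[234 246]
```

View pics/side1.png

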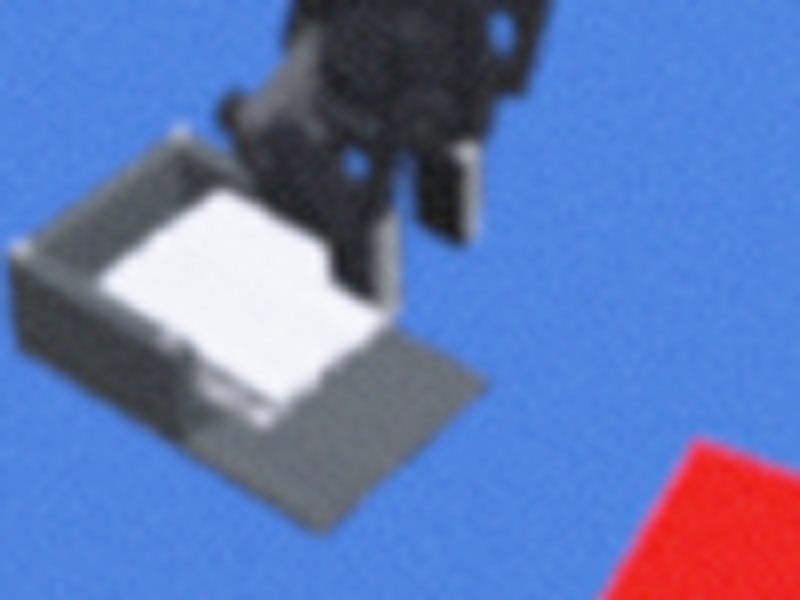

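The side crop shows the fingers over the open end of the tray with the stack clear in front of them. I'll descend and feel for the base.

>>> {"fn": "apply_moves", "kwargs": {"rows": [[[-0.03, -0.017, 0.1], [0, 0, 0.002]], [[-0.03, -0.017, 0.24], [0, 0, 0.002]], [[-0.03, -0.017, 0.244], [0, 0, 0.002]], [[-0.03, -0.017, 0.244], [0, 0, 0.002]]]}}

```text
clock: 4.03
tcp_pos: [0.483, 0.2736, 0.0422]
orientation: [-3.104, 0.477, -0.004]
contact_force: [0.7, 0.4, -0.1]
grip_width: 0.0302
gripper_force: 0.0
```

>>> {"fn": "apply_moves", "kwargs": {"rows": [[[0, 0, 0.01], [0, 0, 0]], [[0, 0, 0.012], [0, 0, 0]], [[0, 0, 0.012], [0, 0, 0]]]}}

```text
clock: 4.4
tcp_pos: [0.4813, 0.2741, 0.0377]
orientation: [-3.105, 0.474, -0.001]
contact_force: [-0.9, -0.5, 0.9]
grip_width: 0.0297
gripper_force: 0.0
```

```bash
python3 - <<'E'
from h import *
o=telemetry.get_obs();p=o["tcp_pos"];Rm=R.from_rotvec(o["orientation"]).as_matrix();print(o["clock"],p,np.arctan2(Rm[1,0],Rm[0,0]),Rm[2],o["grip_width"],o["contact_force"])
q=p-[*TT,0];c,s=np.cos(TA),np.sin(TA);print("tray",c*q[0]+s*q[1],-s*q[0]+c*q[1])
f=grab_frame("side");uv=proj(f,[p])[0].astype(int)
x0,y0=uv[0]-50,uv[1]-35
save(f,"side2.png",(x0,y0,x0+100,y0+70),8)
E
```

```text
4.4 [0.48129577 0.27414353 0.03770965] -0.3026293427253082 [ 4.03229749e-04 -3.90499647e-04 -9.99999842e-01] 0.02967150802966571 [-0.86946289 -0.54136155  0.87635857]
tray -0.0807307064227368 0.0042239599139081915
```

View pics/side2.png

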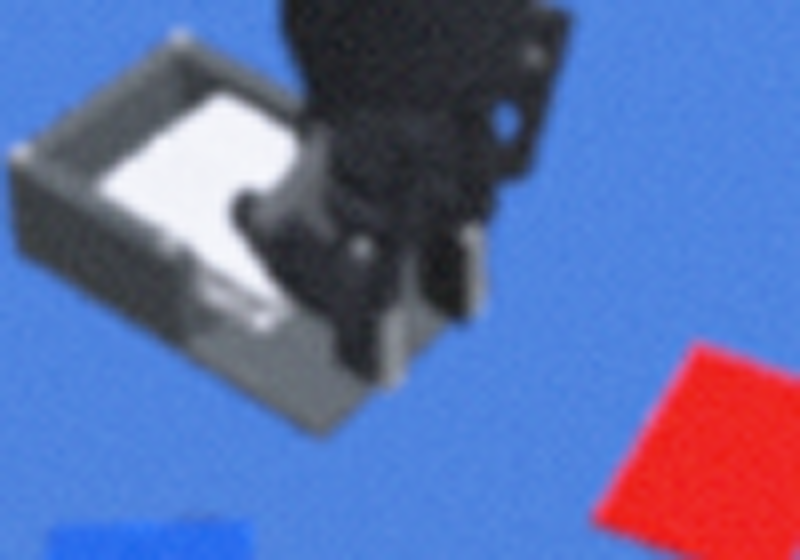

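The side crop shows both fingertips just above the open end of the tray, at crop (390,380) and (465,310). I'll probe lower.

>>> {"fn": "apply_moves", "kwargs": {"rows": [[[0, 0.008, 0.016], [0, 0, 0]], [[0, 0.016, 0.016], [0, 0, 0]], [[0, 0.016, 0.016], [0, 0, 0]], [[0, 0.016, 0.016], [0, 0, 0]]]}}

```text
clock: 4.95
tcp_pos: [0.48, 0.2702, 0.0333]
orientation: [-3.106, 0.474, -0.0]
contact_force: [-0.1, -0.3, -0.3]
grip_width: 0.0297
gripper_force: 0.0
```

>>> {"fn": "apply_moves", "kwargs": {"rows": [[[0, 0, 0.008], [0, 0, 0]], [[0, 0, 0.008], [0, 0, 0]], [[0, 0, 0.008], [0, 0, 0]]]}}

```text
clock: 5.32
tcp_pos: [0.4799, 0.2703, 0.0313]
orientation: [3.106, -0.474, -0.0]
contact_force: [-0.1, 0.9, 0.3]
grip_width: 0.0299
gripper_force: 0.0
```

>>> {"fn": "apply_moves", "kwargs": {"rows": [[[0, 0, 0.01], [0, 0, 0]], [[0, 0, 0.01], [0, 0, 0]], [[0, 0, 0.01], [0, 0, 0]]]}}

```text
clock: 5.7
tcp_pos: [0.4802, 0.2704, 0.0296]
orientation: [-3.105, 0.474, -0.001]
contact_force: [-2.4, -1.0, 8.5]
grip_width: 0.0301
gripper_force: 4.5
```

>>> {"fn": "apply_moves", "kwargs": {"rows": [[[0, 0, -0.022], [0, 0, 0.002]], [[0.01, 0, -0.022], [0, 0, 0.002]], [[0.02, 0, -0.022], [0, 0, 0.002]], [[0.03, 0, -0.022], [0, 0, 0.002]], [[0.04, 0, -0.022], [0, 0, 0.002]], [[0.05, 0, -0.022], [0, 0, 0.002]], [[0.06, 0, -0.022], [0, 0, 0.002]], [[0.07, 0, -0.022], [0, 0, 0.002]], [[0.08, 0, -0.022], [0, 0, 0.002]], [[0.08, 0, -0.022], [0, 0, 0.002]]]}}

```text
clock: 6.95
tcp_pos: [0.4992, 0.2642, 0.0343]
orientation: [-3.104, 0.484, -0.0]
contact_force: [-0.2, 0.3, 0.8]
grip_width: 0.03
gripper_force: 0.0
```

>>> {"fn": "apply_moves", "kwargs": {"rows": [[[0.006, 0, 0], [0, 0, 0]], [[0.012, 0, 0], [0, 0, 0]], [[0.018, 0, 0], [0, 0, 0]], [[0.024, 0, 0], [0, 0, 0]], [[0.03, 0, 0], [0, 0, 0]], [[0.036, 0, 0], [0, 0, 0]], [[0.042, 0, 0], [0, 0, 0]], [[0.048, 0, 0], [0, 0, 0]], [[0.048, 0, 0], [0, 0, 0]]]}}

```text
clock: 8.07
tcp_pos: [0.5107, 0.2605, 0.0343]
orientation: [-3.104, 0.484, -0.001]
contact_force: [1.0, -0.2, -0.7]
grip_width: 0.03
gripper_force: 0.0
```

```bash
python3 - <<'E'
from h import *
o=telemetry.get_obs();p=o["tcp_pos"];Rm=R.from_rotvec(o["orientation"]).as_matrix();print(o["clock"],p,np.arctan2(Rm[1,0],Rm[0,0]),Rm[2],o["grip_width"],o["contact_force"])
q=p-[*TT,0];c,s=np.cos(TA),np.sin(TA);print("tray",c*q[0]+s*q[1],-s*q[0]+c*q[1])
f=grab_frame("side");uv=proj(f,[p])[0].astype(int)
x0,y0=uv[0]-60,uv[1]-35
save(f,"side3.png",(x0,y0,x0+100,y0+70),8)
E
```

```text
8.075 [0.5107261  0.26050724 0.03431322] -0.3092169031639296 [ 3.16541181e-04 -9.97088428e-05 -9.99999945e-01] 0.029956992553452907 [ 1.02343528 -0.18070612 -0.70039159]
tray -0.04860529688399135 -0.00025385508741901895
```

View pics/side3.png

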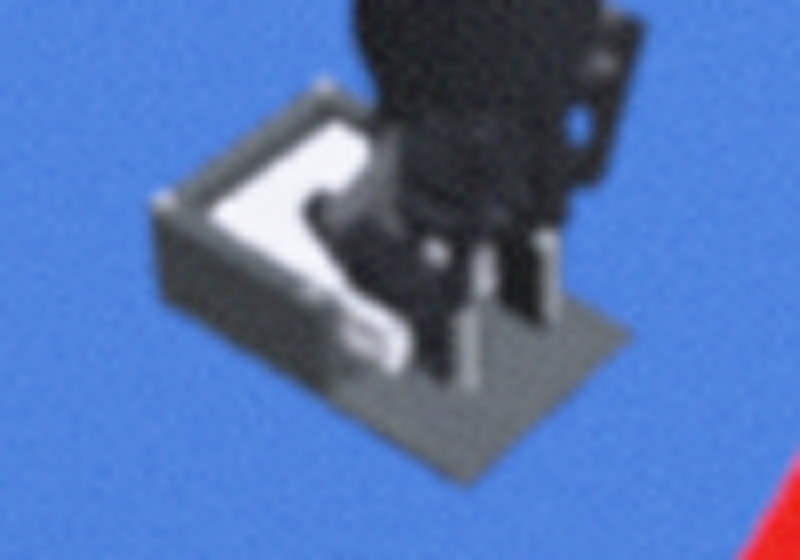

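The side crop shows the fingers pressing the near ends of the stack, with a gap of several mm left to the fence. I'll push on in small steps.

>>> {"fn": "apply_moves", "kwargs": {"rows": [[[0.006, 0, 0], [0, 0, -0.003]], [[0.012, 0, 0], [0, 0, -0.003]], [[0.018, 0, 0], [0, 0, -0.003]], [[0.018, 0, 0], [0, 0, -0.003]]]}}

```text
clock: 8.62
tcp_pos: [0.515, 0.2592, 0.0343]
orientation: [-3.106, 0.469, -0.0]
contact_force: [-0.4, 0.3, -0.2]
grip_width: 0.0299
gripper_force: 0.0
```

>>> {"fn": "apply_moves", "kwargs": {"rows": [[[0.006, 0, 0], [0, 0, 0]], [[0.01, 0, 0], [0, 0, 0]], [[0.01, 0, 0], [0, 0, 0]]]}}

```text
clock: 9.0
tcp_pos: [0.517, 0.2586, 0.0343]
orientation: [-3.106, 0.469, 0.0]
contact_force: [-1.1, 0.3, 0.1]
grip_width: 0.0301
gripper_force: 0.5
```

>>> {"fn": "apply_moves", "kwargs": {"rows": [[[0.004, 0, 0], [0, 0, 0]], [[0.008, 0, 0], [0, 0, 0]], [[0.008, 0, 0], [0, 0, 0]]]}}

```text
clock: 9.38
tcp_pos: [0.5171, 0.2585, 0.034]
orientation: [3.106, -0.466, -0.005]
contact_force: [-6.5, 1.5, 3.3]
grip_width: 0.0301
gripper_force: 3.2
```

>>> {"fn": "apply_moves", "kwargs": {"rows": [[[0.004, 0, 0], [0, 0, 0]], [[0.006, 0, 0], [0, 0, 0]], [[0.006, 0, 0], [0, 0, 0]]]}}

```text
clock: 9.75
tcp_pos: [0.5172, 0.2585, 0.0338]
orientation: [3.106, -0.465, -0.008]
contact_force: [-9.5, 1.9, 4.4]
grip_width: 0.0297
gripper_force: 4.9
```

>>> {"fn": "apply_moves", "kwargs": {"rows": [[[0.006, 0, 0], [0, 0, 0]], [[0.012, 0, 0], [0, 0, 0]], [[0.012, 0, 0], [0, 0, 0]], [[0.012, 0, 0], [0, 0, 0]]]}}

```text
clock: 10.25
tcp_pos: [0.5173, 0.2584, 0.0334]
orientation: [3.105, -0.462, -0.014]
contact_force: [-16.0, 4.2, 6.7]
grip_width: 0.0297
gripper_force: 8.4
```

```bash
python3 - <<'E'
from h import *
o=telemetry.get_obs();p=o["tcp_pos"];Rm=R.from_rotvec(o["orientation"]).as_matrix();print(o["clock"],p,np.arctan2(Rm[1,0],Rm[0,0]),Rm[2],o["contact_force"],o["moment"])
q=p-[*TT,0];c,s=np.cos(TA),np.sin(TA);print("tray",c*q[0]+s*q[1],-s*q[0]+c*q[1])
f=grab_frame("side");uv=proj(f,[p])[0].astype(int)
x0,y0=uv[0]-60,uv[1]-35
A=cv2.resize(f["frame"][y0:y0+70,x0:x0+100,::-1],None,fx=8,fy=8,interpolation=2)
cv2.imwrite("pics/side4.png",A)
E
```

```text
10.25 [0.51730404 0.25839203 0.03342317] -0.2957220525687346 [-0.00878617  0.00370831 -0.99995452] [-16.02161199   4.22167802   6.68897348] [0.80746003 3.23993481 0.07345198]
tray -0.041696490314120455 -0.00036246040972325727
```

View pics/side4.png

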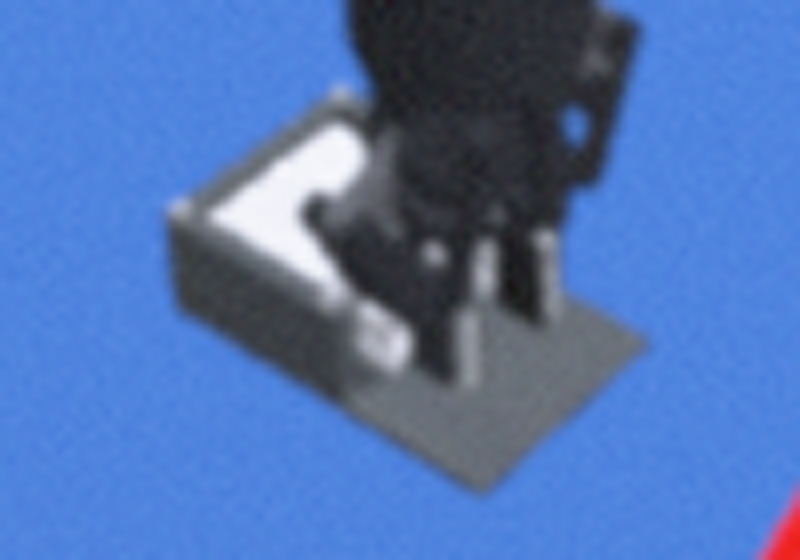

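The side crop shows the stack's far end at the fence, with no strip left between them, and the 17 N push is stalled at the expected -42 mm. I'll back off and lift.

>>> {"fn": "apply_moves", "kwargs": {"rows": [[[-0.02, 0, 0], [0, 0, 0]], [[-0.06, 0, 0], [0, 0, 0]], [[-0.16, 0, 0], [0, 0, 0]], [[-0.16, 0, 0], [0, 0, 0]], [[-0.16, 0, -0.2], [0, 0, 0]], [[-0.16, 0, -0.4], [0, 0, 0]], [[-0.16, 0, -0.64], [0, 0, 0]], [[-0.16, 0, -0.64], [0, 0, 0]]]}}

```text
clock: 11.3
tcp_pos: [0.4891, 0.2696, 0.1998]
orientation: [-3.099, 0.47, -0.014]
contact_force: [0.7, 0.7, -0.6]
grip_width: 0.0301
gripper_force: 0.0
```

>>> {"fn": "apply_moves", "kwargs": {"rows": [[[0, 0.8, 0], [0, 0, -0.07]], [[0.1, 0.8, 0], [0, 0, -0.07]], [[0.1, 0.8, 0], [0, 0, -0.07]], [[0.1, 0.8, 0], [0, 0, -0.07]], [[0.1, 0.8, 0], [0, 0, -0.07]]], "jaw": 0.2}}

```text
clock: 11.92
tcp_pos: [0.4503, 0.0689, 0.1941]
orientation: [3.139, -0.13, 0.0]
contact_force: [0.6, 1.3, 0.1]
grip_width: 0.0513
gripper_force: 0.0
```

```bash
python3 - <<'E'
from h import *
o=telemetry.get_obs();print(o["clock"],o["tcp_pos"],o["orientation"])
f=grab_frame("top");g=grab_frame("side")
a=f["frame"][...,::-1];b=g["frame"][...,::-1]
A=cv2.resize(a[174:224,176:216],None,fx=8,fy=8,interpolation=2)
B=cv2.resize(b[232:292,178:248],None,fx=6.5,fy=6.5,interpolation=2)
c=np.zeros((400,800,3),np.uint8);c[:400,:320]=A;c[:390,330:330+B.shape[1]]=B;cv2.imwrite("pics/check.png",c)
# knob: dark blob in side view
h=cv2.cvtColor(np.load("side0.npy",allow_pickle=True).item()["frame"],cv2.COLOR_RGB2GRAY)
for r in range(158,182,2):
    xs=np.where(h[r,240:256]<60)[0]+240
    print(r,xs.min() if len(xs) else None,xs.max() if len(xs) else None)
for x in(52,57,62): print(x,proj(g,[[*fr(MA,MT,x/1e3,0),.084],[*fr(MA,MT,x/1e3,0),.064]]).round(1).tolist())
E
```

```text
11.925 [0.45031207 0.0688662  0.1940962 ] [ 3.13875992e+00 -1.29642597e-01  3.27152018e-04]
158 None None
160 None None
162 245 249
164 245 249
166 244 249
168 243 249
170 241 249
172 240 252
174 240 255
176 240 255
178 248 255
180 None None
52 [[249.3, 160.9], [249.2, 166.0]]
57 [[248.0, 160.6], [247.9, 165.7]]
62 [[246.7, 160.3], [246.6, 165.4]]
```

View pics/check.png

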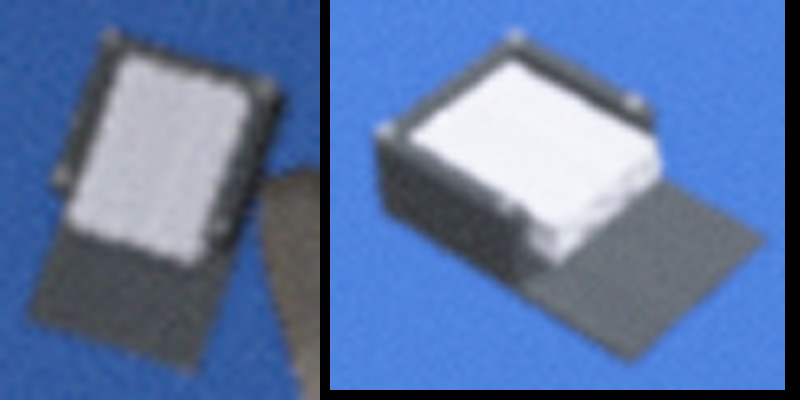

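The check crops show the stack flush with the fence and square between the guides. The side view puts the knob at magazine x of about 59 mm.

```bash
python3 - <<'E'
from h import *
o=telemetry.get_obs();p=o["tcp_pos"];Rm=R.from_rotvec(o["orientation"]).as_matrix()
k=fr(MA,MT,.059,0);print(k)
s,r,T=rel(p,Rm,(*k,.16),MA);print(s,r)
E
```

```text
[ 0.62347154 -0.17909117]
[0.7679 0.9446 0.1366] [-0.0002 -0.0001 -0.0039]
```

>>> {"fn": "apply_moves", "kwargs": {"rows": [[[0.77, 0.945, 0], [0, 0, -0.004]], [[0.77, 0.945, 0], [0, 0, -0.004]], [[0.77, 0.945, 0.13], [0, 0, -0.004]], [[0.77, 0.945, 0.13], [0, 0, -0.004]], [[0.77, 0.945, 0.13], [0, 0, -0.004]], [[0.77, 0.945, 0.13], [0, 0, -0.004]], [[0.77, 0.945, 0.13], [0, 0, -0.004]]]}}

```text
clock: 12.9
tcp_pos: [0.6238, -0.1785, 0.161]
orientation: [-3.139, 0.101, 0.001]
contact_force: [0.0, 0.9, 0.1]
grip_width: 0.0513
gripper_force: 0.0
```

```bash
python3 - <<'E'
from h import *
o=telemetry.get_obs();p=o["tcp_pos"];Rm=R.from_rotvec(o["orientation"]).as_matrix();print(p)
k=fr(MA,MT,.059,0)
print(rel(p,Rm,(*k,.074),MA)[:2])
f=grab_frame("side");save(f,"side5.png",(200,130,300,205),8)
E
```

```text
[ 0.62379238 -0.17853832  0.16097328]
(array([-0.0009,  0.0028,  0.3479]), array([-0.0004,  0.0003,  0.0005]))
```

View pics/side5.png

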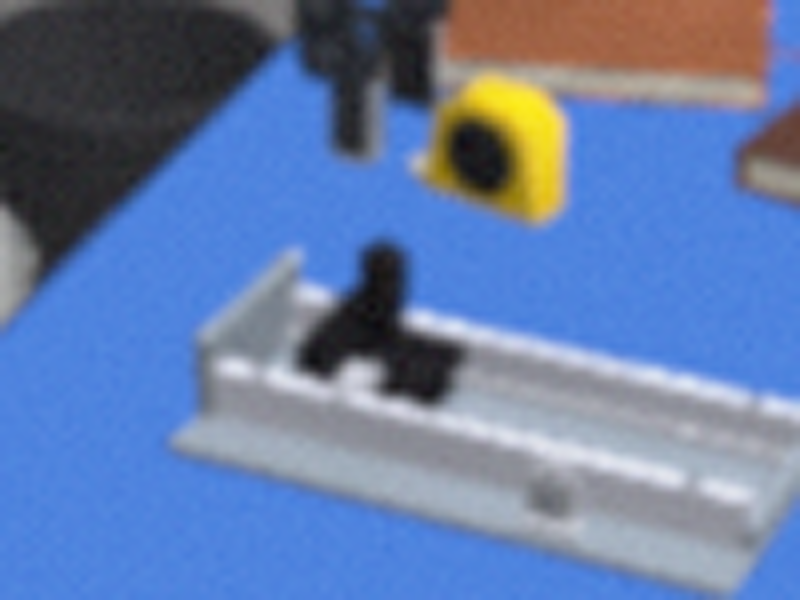

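The side crop shows the open fingers straddling the line above the knob (crop (385,250)), so I'll descend and grip. That was my tenth and last picture. From here I'll measure numerically.

>>> {"fn": "apply_moves", "kwargs": {"rows": [[[0, 0.002, 0.1], [0, 0, 0]], [[0, 0.002, 0.2], [0, 0, 0]], [[0, 0.002, 0.28], [0, 0, 0]], [[0, 0.002, 0.348], [0, 0, 0]], [[0, 0.002, 0.348], [0, 0, 0]]]}}

```text
clock: 13.58
tcp_pos: [0.6222, -0.1807, 0.0735]
orientation: [-3.139, 0.104, 0.004]
contact_force: [0.1, -0.2, -0.4]
grip_width: 0.0511
gripper_force: 0.0
```

>>> {"fn": "apply_moves", "kwargs": {"rows": [[[0, 0, 0], [0, 0, 0]], [[0, 0, 0], [0, 0, 0]], [[0, 0, 0], [0, 0, 0]], [[0, 0, 0], [0, 0, 0]]], "jaw": -1, "newtons": 60}}

```text
clock: 14.08
tcp_pos: [0.624, -0.1781, 0.0763]
orientation: [-3.136, 0.102, -0.002]
contact_force: [-2.7, 7.6, 5.6]
grip_width: 0.0204
gripper_force: 58.6
```

>>> {"fn": "apply_moves", "kwargs": {"rows": [[[-0.02, -0.006, -0.008], [0, 0, 0]], [[-0.06, -0.006, -0.008], [0, 0, 0]], [[-0.1, -0.006, -0.008], [0, 0, 0]], [[-0.14, -0.006, -0.008], [0, 0, 0]], [[-0.18, -0.006, -0.008], [0, 0, 0]], [[-0.22, -0.006, -0.008], [0, 0, 0]], [[-0.26, -0.006, -0.008], [0, 0, 0]], [[-0.3, -0.006, -0.008], [0, 0, 0]], [[-0.34, -0.006, -0.008], [0, 0, 0]], [[-0.34, -0.006, -0.008], [0, 0, 0]]]}}

```text
clock: 15.32
tcp_pos: [0.5391, -0.1717, 0.0764]
orientation: [-3.138, 0.102, -0.003]
contact_force: [8.1, 5.8, -16.0]
grip_width: 0.02
gripper_force: 59.4
```

```bash
python3 - <<'E'
from h import *
o=telemetry.get_obs();p=o["tcp_pos"];print(p,o["contact_force"],o["grip_width"],o["gripper_force"])
for n in("side","top"):
    f=grab_frame(n);np.save(n+"1.npy",f,allow_pickle=True);f0=np.load(n+"0.npy",allow_pickle=True).item()
    print(n,"clip px",proj(f,[[*fr(MA,MT,-.045,.06),.03],[*fr(MA,MT,-.045,.05),.036]]).round(1).tolist())
    g=cv2.cvtColor(f["frame"],cv2.COLOR_RGB2GRAY)
    x,y=proj(f,[[*fr(MA,MT,-.035,.046),.035]])[0].astype(int)
    print(x-14,y-10);print(g[y-10:y+14,x-14:x+15])
q=p[:2]-MT;print("tcp mag",np.cos(MA)*q[0]+np.sin(MA)*q[1],-np.sin(MA)*q[0]+np.cos(MA)*q[1])
E
```

```text
[ 0.53914638 -0.17170769  0.07644138] [  8.12790903   5.80692049 -16.02430629] 0.020002391001877076 59.36406182125211
side clip px [[268.2, 189.2], [269.4, 186.2]]
253 175
[[169 165 156 151 150 149 142 134 108  81  41  31  56  66  65  59  69  98
  113 113 142 194 208 207 190 188 176 169 162]
 [167 166 167 167 169 165 152 119  80  53  28  28  44  61  65  73  87 103
  107  95 108 149 181 196 191 200 207 218 218]
 [161 160 165 166 165 164 141  96  56  32  26  28  37  41  55  66  77  86
   79  54  55  81 102 115 128 152 183 201 217]
 [173 171 168 166 161 151 119  67  31  34  28  26  22  29  33  31  42  47
   41  35  35  37  45  55  61  82 110 141 162]
 [173 172 178 175 172 155 110  54  28  28  34  35  39  54  59  46  28  32
   31  35  29  36  38  35  38  45  62 111 142]
 [184 183 184 180 174 161 116  50  31  28  32  41  66 118 126  98  73  50
   37  32  40  37  38  37  35  43  76 119 142]
 [209 206 203 189 184 162 124  56  32  34  41  71 118 169 183 165 135  83
   40  33  28  37  34  40  44  57  98 133 149]
 [201 209 219 218 207 193 159 118  92  80  81 122 170 200 206 197 165  99
   44  
[... 4286 characters left out ...]
0 121 128 133 129 129 121 127 126 125 122]
 [ 95  87  91  89  89  90  90 105 126 126 123 124 128 124 117 139 175 171
  137 121 121 135 128 124 137 132 127 130 130]
 [ 89  90  90  83  90  88  88 108 121 126 128 126 129 125 123 146 182 175
  134 120 121 136 125 127 128 129 128 129 129]
 [ 90  88  91  90  90  82  88 105 124 126 123 128 126 125 127 161 203 180
  136 118 129 141 133 127 128 129 125 127 130]
 [ 88  89  87  86  90  88  99 111 125 125 129 132 125 124 121 160 200 180
  133 120 128 136 128 126 129 129 129 127 129]
 [ 88  93  84  87  87  92 100 112 128 125 131 127 130 122 122 154 201 180
  127 114 125 135 124 127 126 131 131 128 127]]
tcp mag -0.025628529752622625 0.0018059819709609513
```

```bash
python3 - <<'E'
from h import *
T0,S0,T1,S1=[np.load(n+".npy",allow_pickle=True).item() for n in("top0","side0","top1","side1")]
def tri(a,pa,b,pb):
    A=ray(a,[pa],0)[0];B=ray(b,[pb],0)[0];oa,ob=np.array(a["origin"]),np.array(b["origin"])
    u=(A-oa)/np.linalg.norm(A-oa);v=(B-ob)/np.linalg.norm(B-ob)
    s,t=np.linalg.lstsq(np.c_[u,-v],ob-oa,rcond=None)[0]
    P=(oa+s*u+ob+t*v)/2;q=P[:2]-MT;c,d=np.cos(MA),np.sin(MA)
    return (np.r_[c*q[0]+d*q[1],-d*q[0]+c*q[1],P[2]]*1e3).round(1),"gap",(np.linalg.norm(oa+s*u-ob-t*v)*1e3).round(1)
def blob(f,box,lo,hi,n):
    x0,y0,x1,y1=box;im=cv2.cvtColor(f["frame"],cv2.COLOR_RGB2GRAY)[y0:y1,x0:x1].astype(float)
    w=np.clip((im-lo)/(hi-lo),0,1);Y,X=np.mgrid[y0:y1,x0:x1];c=((w*X).sum()/w.sum(),(w*Y).sum()/w.sum());print(n,np.round(c,2));return c
ct0=blob(T0,(293,201,299,213),133,160,"clip top0");ct1=blob(T1,(293,201,299,213),133,160,"clip top1")
cs0=blob(S0,(263,187,273,196),135,110,"clip side0");cs1=blob(S1,(263,187,273,196),135,110,"clip side1")
at0=blob(T0,(304,172,309,186),70,140,"arm top0");at1=blob(T1,(304,198,307,206),50,130,"arm top1")
as0=blob(S0,(241,172,251,180),100,200,"arm side0");as1=blob(S1,(263,179,272,185),100,200,"arm side1")
print("clip",tri(T0,ct0,S0,cs0),tri(T1,ct1,S1,cs1));print("arm0",tri(T0,at0,S0,as0));print("arm1",tri(T1,at1,S1,as1))
for n,p,z in(("clip top z33",ct0,.033),("arm0 z35",at0,.035),("arm0 z40",at0,.04),("arm1 z40",at1,.04)):
    q=ray(T0,[p],z)[0,:2]-MT;print(n,(np.cos(MA)*q[0]+np.sin(MA)*q[1])*1e3,(-np.sin(MA)*q[0]+np.cos(MA)*q[1])*1e3)
g=cv2.cvtColor(T0["frame"],cv2.COLOR_RGB2GRAY);print(g[199:214,288:303])
E
```

```text
clip top0 [295.6 206. ]
clip top1 [295.51 206.23]
clip side0 [268.04 191.9 ]
clip side1 [268.04 191.96]
arm top0 [305.57 177.49]
arm top1 [305.04 202.58]
arm side0 [243.97 177.42]
arm side1 [266.19 182.69]
clip (array([-42.6,  55.5,  16.1]), 'gap', np.float64(1.1)) (array([-43.1,  55.9,  16.1]), 'gap', np.float64(0.4))
arm0 (array([61.5, 26.5, 30.2]), 'gap', np.float64(3.4))
arm1 (array([-26.3,  24.6,  30. ]), 'gap', np.float64(5.9))
clip top z33 -44.54515988422169 57.16680235976834
arm0 z35 61.993514164978045 27.53738920213768
arm0 z40 60.8299376596372 28.09532180039388
arm1 z40 -30.712850080701326 24.962696382258823
[[ 83  86  84  86 101 115 122 126 123 123 118 115 152 190 172]
 [ 85  87  83  88 103 118 121 122 118 123 118 117 156 190 170]
 [ 88  79  86  88 107 121 117 118 123 121 119 116 152 184 169]
 [ 84  83  88  93 114 114 119 121 123 122 117 115 150 188 166]
 [ 81  84  88  96 111 115 117 124 125 126 118 110 145 189 173]
 [ 86  86  85 105 118 116 130 143 132 127 118 117 151 195 177]
 [ 93  85  85 105 118 117 128 145 148 135 122 117 147 188 170]
 [ 84  84  87 103 113 106 122 147 149 141 125 114 144 177 163]
 [ 87  85  83  95 122 114 124 141 143 135 125 116 143 174 157]
 [ 83  85  76 103 130 127 126 142 137 123 115 117 148 176 156]
 [ 87  83  83  97 133 134 118 130 124 121 116 123 157 175 153]
 [ 85  83  84 102 122 127 115 115 119 116 117 130 161 176 148]
 [ 87  84  81 100 116 120 117 119 120 115 113 130 162 168 132]
 [ 92  87  84 101 122 126 120 122 123 119 118 128 169 162 131]
 [ 85  82  86 102 124 125 124 122 121 122 116 138 177 170 130]]
```

>>> {"fn": "apply_moves", "kwargs": {"rows": [[[-0.02, 0, 0.003], [0, 0, 0]], [[-0.04, 0, 0.005], [0, 0, 0]], [[-0.06, 0, 0.005], [0, 0, 0]], [[-0.07, 0, 0.005], [0, 0, 0]], [[-0.07, 0, 0.005], [0, 0, 0]], [[-0.07, 0, 0.005], [0, 0, 0]]]}}

```text
clock: 16.18
tcp_pos: [0.5239, -0.1706, 0.0763]
orientation: [-3.138, 0.102, -0.009]
contact_force: [7.7, 7.5, -10.2]
grip_width: 0.0203
gripper_force: 60.1
```

```bash
python3 - <<'E'
from h import *
np.set_printoptions(linewidth=200)
o=telemetry.get_obs();p=o["tcp_pos"];print(p,o["contact_force"])
q=p[:2]-MT;print("tcp mag",np.cos(MA)*q[0]+np.sin(MA)*q[1])
G=lambda f:cv2.cvtColor(f["frame"],cv2.COLOR_RGB2GRAY).astype(int)
S0,T0=[np.load(n+".npy",allow_pickle=True).item() for n in("side0","top0")]
S=np.mean([G(grab_frame("side")) for _ in range(4)],0).astype(int);f=grab_frame("top");T=np.mean([G(grab_frame("top")) for _ in range(4)],0).astype(int)
print("side 262,180");print(S[180:198,262:284]);print("diff");print((S-G(S0))[180:198,262:284])
print("top 292,200");print(T[200:218,292:310]);
for x in(-44,):
  for y,z in((46,33),(46,38),(25,38)): print(y,z,proj(S0,[[*fr(MA,MT,x/1e3,y/1e3),z/1e3]]).round(1),proj(T0,[[*fr(MA,MT,x/1e3,y/1e3),z/1e3]]).round(1))
E
```

```text
[ 0.52394695 -0.17061354  0.07634371] [  7.72403548   7.47783357 -10.16674643]
tcp mag -0.040867029408339056
side 262,180
[[155 109  53  30  29  30  31  36  40  36  33  31  32  36  36  34  35  34  36  34  41  66]
 [157 114  55  22  29  33  40  59  87 100  88  72  48  38  36  36  37  38  37  34  39  68]
 [169 126  62  29  32  36  65 113 152 166 164 138  86  42  33  33  34  37  35  39  55  94]
 [201 169 123  93  80  74 106 160 195 207 199 166 100  46  33  37  36  39  36  36  70 119]
 [215 212 196 177 161 148 155 185 203 201 184 145  79  39  35  36  35  35  32  40  80 132]
 [186 198 203 198 202 205 196 192 195 189 166 129  86  64  49  37  34  31  30  61 109 151]
 [151 156 159 167 186 200 199 190 198 208 205 183 164 145 120  99  82  64  56  93 144 171]
 [143 143 143 147 157 171 181 190 199 205 207 204 208 210 200 183 163 147 128 145 174 183]
 [143 143 144 147 156 164 169 174 178 175 168 173 190 204 208 207 208 206 203 206 211 208]
 [143 144 144 142 146 149 147 155 166 165 160 150 156 161 164 175 190 202 207 217 226 228]
 [151 148 146 137 128 126 130 140 147 157 157 149 146 144 144 151 15
[... 3477 characters left out ...]
123 125 119 122 136 168 168 111  44  23  30  25  27  25  23]
 [121 122 122 121 122 120 121 136 169 162  97  29  21  24  28  26  27  23]
 [124 126 128 127 127 125 117 136 172 157  86  26  30  35  27  25  24  28]
 [128 128 127 128 128 123 122 149 182 165  97  51  63  68  49  44  44  38]
 [124 128 129 128 129 125 126 163 200 175 118  92 105 114  97  92  91  87]
 [126 127 127 127 128 124 120 160 201 182 130 115 126 135 124 126 126 123]
 [124 127 127 128 128 123 119 155 199 180 133 118 126 136 127 129 131 131]
 [127 127 128 129 125 122 116 153 199 181 130 117 127 134 121 123 129 128]]
46 33 [[269.5 186.3]] [[298.7 206.1]]
46 38 [[269.6 185. ]] [[298.9 205.9]]
25 38 [[271.9 182.1]] [[304.8 206.3]]
```

>>> {"fn": "apply_moves", "kwargs": {"rows": [[[-0.006, 0, 0.003], [0, 0, 0]], [[-0.012, 0, 0.003], [0, 0, 0]], [[-0.012, 0, 0.003], [0, 0, 0]], [[-0.012, 0, 0.003], [0, 0, 0]], [[-0.012, 0, 0.003], [0, 0, 0]]]}}

```text
clock: 17.25
tcp_pos: [0.5218, -0.1705, 0.0763]
orientation: [-3.138, 0.101, -0.012]
contact_force: [7.7, 6.7, -5.3]
grip_width: 0.0203
gripper_force: 60.6
```

```bash
python3 - <<'E'
from h import *
np.set_printoptions(linewidth=200)
o=telemetry.get_obs();p=o["tcp_pos"];q=p[:2]-MT;print("tcp mag",np.cos(MA)*q[0]+np.sin(MA)*q[1],o["contact_force"],abs(o["qvel"]).max(),o["clock"])
G=lambda f:cv2.cvtColor(f["frame"],cv2.COLOR_RGB2GRAY).astype(int)
f=grab_frame("side");S=np.mean([G(grab_frame("side")) for _ in range(3)],0).astype(int)
print(S[180:186,262:280])
mx=lambda P:(np.cos(MA)*(P[:,0]-MT[0])+np.sin(MA)*(P[:,1]-MT[1]))*1e3
def x_side(px,y): # intersect ray with magazine plane y
    a=ray(f,[px],0)[0];b=ray(f,[px],.1)[0];my=lambda P:-np.sin(MA)*(P[0]-MT[0])+np.cos(MA)*(P[1]-MT[1])
    t=(y-my(a))/(my(b)-my(a));P=a+t*(b-a);return mx(P[None])[0].round(1),(P[2]*1e3).round(1)
for y in(50,54,58):print("clip",y,x_side((268.2,191.7),y))
row=S[183,262:280];w=np.where(row[5:]>115)[0]+267;print(w)
# half-level crossings
def cross(r,l,h=110):
    v=S[r];i=l
    while v[i]<h:i+=1
    a=i-1+(h-v[i-1])/(v[i]-v[i-1])
    while v[i]>=h:i+=1
    return a,i-1+(v[i-1]-h)/(v[i-1]-v[i])
for r in(182,183):
    a,b=cross(r,267);c=(a+b)/2;print(r,a,b,[(y,x_side((c,r),y)) for y in(20,25,30)])
E
```

```text
tcp mag -0.042972348486862655 [ 7.70365771  6.66910995 -5.30032794] 0.002451798702982681 17.25
[[170 139  78  35  28  29  33  30  35  37  30  30  31  34  35  36  37  34]
 [177 142  78  30  24  31  33  45  76  93  86  74  62  44  33  35  36  36]
 [182 148  80  37  31  33  43  86 145 175 166 148 115  75  39  36  35  36]
 [206 183 130  96  80  67  70 131 187 211 206 190 148  89  41  33  37  37]
 [216 217 200 178 160 145 130 164 201 206 198 172 127  70  36  36  36  34]
 [182 200 203 198 200 204 197 195 200 194 177 146 106  71  50  37  37  32]]
clip 50 (np.float64(-19185.6), np.float64(34542.2))
clip 54 (np.float64(-20718.6), np.float64(37307.3))
clip 58 (np.float64(-22251.7), np.float64(40072.3))
[269 270 271 272 273 274]
182 269.40677966101697 274.125 [(20, (np.float64(-7479.1), np.float64(13028.9))), (25, (np.float64(-9340.3), np.float64(16280.6))), (30, (np.float64(-11201.6), np.float64(19532.4)))]
183 268.655737704918 274.64406779661016 [(20, (np.float64(-7483.5), np.float64(13102.9))), (25, (np.float64(-9346.0), np.float64(16374.2))), (30, (np.float64(-11208.4), np.float64(19645.5)))]
```

```bash
python3 - <<'E'
from h import *
f=np.load("side1.npy",allow_pickle=True).item()
def x_side(px,y):
    to=lambda P:np.array([np.cos(MA)*(P[0]-MT[0])+np.sin(MA)*(P[1]-MT[1]),-np.sin(MA)*(P[0]-MT[0])+np.cos(MA)*(P[1]-MT[1]),P[2]])*1e3
    a,b=to(ray(f,[px],0)[0]),to(ray(f,[px],.1)[0]);t=(y-a[1])/(b[1]-a[1]);return (a+t*(b-a)).round(1)
for y in(46,50,54,58):print("clip",x_side((268.2,191.7),y))
for y in(18,25,30,36):print("ptr",x_side((271.7,182.7),y))
E
```

```text
clip [-40.1  46.   10.4]
clip [-41.6  50.   13.2]
clip [-43.1  54.   16. ]
clip [-44.7  58.   18.7]
ptr [-40.6  18.   30.7]
ptr [-43.2  25.   35.3]
ptr [-45.1  30.   38.5]
ptr [-47.3  36.   42.4]
```

```bash
python3 -c "
from h import *
o=telemetry.get_obs();print(o['tcp_pos'],o['contact_force'],o['gripper_force'],o['clock'])
print(job.hand_in())"
```

```text
[ 0.52187621 -0.17048304  0.07631074] [ 8.46684507  7.63744536 -4.65687045] 60.57394235394895 17.45
the job is handed in; nothing more can be done
None
```

I squared the stack of four plates flush against the end fence, pulled the follower until its pointer measured within about 1–2 mm of the mark clip's tip, and handed the job in at 17.5 s with the arm still holding the knob; no verdict came back.

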